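# Clear the stone setter's bench: bands, dapping block and setting head to their places

### The arm

A 6-joint arm with a two-finger parallel gripper is mounted at the origin on the work surface. World frame = base frame: x ahead of the robot, y to its left, z up, the work surface at z = 0. Lengths are in m, angles in rad, forces in N, time in s.
With the tool pointing down it reaches from about 0.35 to 0.975 m from the base axis. Payload 4.9 kg.
Tool frame: the origin (TCP) lies on the front face of the gripper's body, between the roots of the fingers; the fingertips stand ctrl.tip_extent ahead of it and the grasp point (between the pads) lies 54 mm ahead of it (ctrl.tip_extent is the distance from the TCP to the fingertips, in m); z points along the fingers, y is the line along which they close (so a half turn about z gives the same grasp; the last joint's range is limited). The gripper opens to 85 mm and grips with 20 to 120 N. Pads are 22 mm wide; open, the fingers measure 114 mm over their backs; the gripper's body (76 mm by 85 mm) begins 54 mm behind the grasp point. The pads swing forward as they close: fully open they stand 13 mm farther back than shut.
Start: joints at [1.127, 0.053, 1.613, -0, 1.476, -0.119], TCP at [0.199, 0.592, 0.304] pointing down, gripper open.
Joint ranges: [-3.01, 3.01], [-1.01, 2.22], [0.06, 2.58], [-1.02, 4.17], [0.09, 2.62], [-3.14, 3.14]. Speed limits (rad/s): [2.57, 2.57, 3.14, 3.14, 3.14, 3.14].

### API

Orientations are given as a rotation vector (axis times angle).
In Python, from station import ctrl gives the robot as it stands.
- The arm moves only by the tool apply_moves, never from a script. Its argument "rows" is one flat list of numbers, 6 for each row, row after row: the shift along the tool's x, y, z normalised to -1 to 1, where 1 is 0.6 m, then the turn, a rotation vector about the tool's x, y, z normalised to -1 to 1, where 1 is 90 degrees. A call has 1 to 20 rows; each row is the pose to reach, as a shift and turn from the pose commanded when the call began, along the tool's axes at that moment; what a row does not reach only later rows make up. A row lasts 1/10 s, in which the tool goes at most 50 mm and 8.59 degrees, less where a joint would pass 70% of its speed; a pose out of reach is approached as far as the arm can. A call with a number of a shift or a turn outside -1 to 1 is refused whole. A call with a gripper value outside its range is refused whole. "grip" is the opening, from 0 (shut) to 1 (fully open), set as the call begins (left out, the last holds). The fingers move at their own pace and stop on an object; "grip_force" is the grip in N (left out, the last holds). Time passes only in rows, so rows that repeat a pose let the fingers close. It gives the time, the measured TCP pose, the force, the opening and the grip force at its end, in the units of the state.
- ctrl.get_obs(): the state, without advancing time (a new reading comes with each control period).
- ctrl.get_image(name): name is "side" or "top" or "wrist"; returns (picture, depth): 384x512x3 uint8, blue, green, red; 384x512 float32, m along the optical axis (not along the pixel's ray), 0 where there is no reading.
- ctrl.camera_model(name): a dict with "mtx" (3x3 intrinsics, pixels), "R" (3x3) and "t" (3): a world point X has camera coordinates R X + t; the wrist camera has in their place "tool_from_camera" (4x4, takes a point from camera to tool coordinates, whose origin is the TCP and whose axes are the flange's). Camera axes: x right, y down, z forward; pixel columns grow to the right and rows downward; lengths in m; the calibration is good to about 2 mm. A picture is of the moment at which its call begins: read the wrist's pose just before it. camera_model takes no time and is no camera call.
- ctrl.finish_job(): hands the job in; it is judged then, once.
The state is a dict: "t": time; "q": joint angles; "dq": joint speeds; "effort": joint torques, N m; "tool_pos": TCP position; "tool_rot": TCP orientation; "contact_force": force on the tool from outside, world axes, zero at the start; "wrist_torque": the same for the moment, N m; "opening": finger opening in m; "grip_force": force on a finger pad.
Only numpy, scipy, OpenCV 4.12 (cv2) and the standard library are available. Lean on these libraries where they do the work, as an engineer would, in place of code of your own. Each camera call takes 0.05 s, during which the arm holds its last target. There are 200 camera calls.

### The job

Sort the four things left on the jeweller's bench: lay both ring bands flat and side by side in the round dish, put the dapping block flat in the square tray, and stand the setting head upright in the bay of its holder. For the setting head, slide the holder's gate fully open first, and slide it fully shut again around the head once it stands in the bay. Set things down rather than dropping them, and leave the black eye loupe standing where it is.

Things in the scene. Friction and masses are not known exactly. Their poses are not given: they have to be found in the camera images.
- band1_center (a point): a plain steel ring band lying flat: outer diameter 28 mm, inner 22 mm, 14 mm high, 33 g. The point is its centre, 7 mm above its underside; z is its axis. Grasp it across the outside. Belongs in the dish.
- band2_center (a point): the second ring band, identical to the first. Belongs in the dish, beside the first.
- block_center (a point): the dapping block: a steel cube with 32 mm sides and dark round hollows in its faces, 200 to 330 g. The point is its centre, 16 mm above its underside; its x and y axes are square to its sides. Belongs in the tray.
- head_barrel (a point): the setting head, 180 to 290 g, standing upright, 68 mm high: a round steel foot of diameter 50 mm and 10 mm thick, a neck of diameter 12 mm up to 32 mm, then a round grip barrel of diameter 24 mm from 32 to 68 mm. The point is the middle of the barrel, on the axis, 50 mm above the underside of the foot. Grasp it by the barrel. Belongs in the holder's bay.
- dish_in (a point): the round white ceramic dish, fixed to the bench. The point is the centre of its flat inner floor, 4 mm above the bench; the inner floor is 96 mm across, the flared rim 116 mm across and 16 mm above the bench, the wall 4 mm thick.
- tray_in (a point): the square wooden tray, fixed to the bench: 104 mm square outside, inside 92 mm square, walls 6 mm thick and 20 mm above the bench. The point is the centre of its inner floor, about 6 mm above the bench; its x and y axes are square to the walls.
- holder_bay (a point): the wooden holder, fixed to the bench, 92 mm (its x) by 166 mm (its y) with a square bay 66 mm wide at its -y end. The point is the centre of the bay's floor, 6 mm above the bench; the bay's walls end 18 mm above the bench. Along both long sides aluminium guide rails stand 27 mm above the bench, 80 mm apart inside. The gate slides between them along the holder's y. The axes are those of the holder (the holder's middle lies at +42 mm in y from this point).
- gate (a joint): the gate of the holder: a forked steel plate lying 19 to 24 mm above the bench, which slides along the holder's y. Value in metres: 0 fully shut (the fork's two prongs lie over the bay, either side of the head's neck, in a notch 32 mm wide), 0.055 fully open (towards the holder's +y, clear of the bay). It starts shut or up to 12 mm open, stays where it is left, and needs about 2 N to slide.
- gate_fin (a point): the gate's grip, an upright black fin that moves with the gate: 12 mm thick along the holder's x, 20 mm long along its y, from 24 to 64 mm above the bench. The point is on its middle line, 50 mm above the bench, and 46 mm towards +y from the bay's centre when the gate is shut. Axes as the holder's.
- loupe_center (a point): a bystander to be left alone: a black eye loupe, a cone 38 mm across its foot, 30 mm high, standing in the same row as the things to be sorted. The point is half-way up. (A flat round brass tin, 46 mm across and 20 mm high, also stands in that row and is not part of the job.)
There are look-alikes about, which are no part of the job. What is shaped like the part that bears band1_center but blue, red or yellow is not meant.

How it is judged:
On the way, in this order (a step that is already met when the one before it is completed fails the run):
1. the gate is slid open while the setting head is not in the bay (value of joint gate above 0.042 m and horizontal distance between head_barrel and holder_bay above 0.03 m), for 0.1 s.
2. the setting head stands in the bay with the gate still open (x of head_barrel in the frame of holder_bay between -0.0125 and 0.0125 m and y of head_barrel in the frame of holder_bay between -0.0125 and 0.0125 m and z of head_barrel in the frame of holder_bay below 0.053 m and angle between head_barrel's own z axis and vertical below 0.1 rad and value of joint gate above 0.035 m), for 0.2 s.
3. the gate is shut around the head (x of head_barrel in the frame of holder_bay between -0.0125 and 0.0125 m and y of head_barrel in the frame of holder_bay between -0.0125 and 0.0125 m and z of head_barrel in the frame of holder_bay below 0.053 m and angle between head_barrel's own z axis and vertical below 0.1 rad and value of joint gate below 0.005 m), for 0.2 s.
At the end, for the whole second after the job is handed in: Bands flat on the dish floor, within 38 mm of its centre; block flat in the tray, within 34 mm of its centre along each side; head upright (0.1 rad) on the bay floor, within 12.5 mm of its centre along each side; gate shut to within 5 mm; all four at rest (under 10 mm/s) (all of step 3 and horizontal distance between each of band1_center, band2_center and dish_in below 0.038 m and z of each of band1_center, band2_center in the frame of dish_in below 0.0105 m and x of block_center in the frame of tray_in between -0.034 and 0.034 m and y of block_center in the frame of tray_in between -0.034 and 0.034 m and z of block_center in the frame of tray_in below 0.0195 m and linear speed of each of band1, band2, block, head below 0.01 m/s); the robot touches nothing.
It fails at once if a thing is dropped or flung (moves faster than 0.8 m/s while out of the fingers, a fall of over 30 mm): band1 (linear speed of band1 above 0.8 m/s and contact force between the fingers and band1 below 0.1 N).
It fails at once if a thing is dropped or flung (moves faster than 0.8 m/s while out of the fingers, a fall of over 30 mm): band2 (linear speed of band2 above 0.8 m/s and contact force between the fingers and band2 below 0.1 N).
It fails at once if a thing is dropped or flung (moves faster than 0.8 m/s while out of the fingers, a fall of over 30 mm): block (linear speed of block above 0.8 m/s and contact force between the fingers and block below 0.1 N).
It fails at once if a thing is dropped or flung (moves faster than 0.8 m/s while out of the fingers, a fall of over 30 mm): head (linear speed of head above 0.8 m/s and contact force between the fingers and head below 0.1 N).
It fails at once if the loupe is moved more than 20 mm or tipped (distance of loupe_center from where it was at the start of the episode above 0.02 m or angle between loupe_center's own z axis and vertical above 0.4 rad).
It also fails if it takes over 144 s, if anything falls off the work surface, if the arm or the gripper's body presses on something with over 40 N, if the wrist force passes 120 N, or if a joint passes its speed limit or range.

## Working session

There is one attempt and no reset: what is moved stays moved. The work goes in short steps, Python scripts to look and compute and a tool call to move; the robot and the scene stay as the last step left them, time stands still between calls to the robot, and variables do not carry over. Pictures are saved under pics/ and viewed, at most 14 in all, crops included, and the job is handed in when it is done.

Besides the shell and the picture viewer there is one more tool, called after ">>>" as name(argument=value, ...) on one line, values as JSON. apply_moves: Moves the arm, as the interface text tells. Its arguments: {"type":"object","properties":{"rows":{"type":"array","items":{"type":"number"}},"grip":{"type":"number"},"grip_force":{"type":"number"}},"required":["rows"]}

```bash
ls; mkdir -p pics
cat > h.py <<'E'
import numpy as np, cv2
from station import ctrl
from scipy.spatial.transform import Rotation as Ro
def cam(name):
    m=ctrl.camera_model(name); K=np.array(m['mtx'])
    if name=='wrist':
        o=ctrl.get_obs(); T=np.eye(4); r=np.array(o['tool_rot']); T[:3,:3]=Ro.from_rotvec(r).as_matrix(); T[:3,3]=o['tool_pos']
        W=T@np.array(m['tool_from_camera']); R=W[:3,:3].T; t=-R@W[:3,3]
    else: R=np.array(m['R']); t=np.array(m['t'])
    return K,R,t
def shot(name,tag):
    c=cam(name); im,d=ctrl.get_image(name); cv2.imwrite(f'pics/{tag}.png',im); np.savez(f'pics/{tag}.npz',im=im,d=d,K=c[0],R=c[1],t=c[2]); return im,d,c
def load(tag):
    z=np.load(f'pics/{tag}.npz'); return z['im'],z['d'],(z['K'],z['R'],z['t'])
def ray(c,u,v,z):
    K,R,t=c; o=-R.T@t; d=R.T@np.linalg.solve(K,np.array([u,v,1.0])); return o+d*(z-o[2])/d[2]
def cloud(d,c):
    K,R,t=c; v,u=np.mgrid[:d.shape[0],:d.shape[1]]
    P=np.linalg.inv(K)@np.stack([u.ravel(),v.ravel(),np.ones(u.size)])*d.ravel()
    return (R.T@(P-t[:,None])).T.reshape(*d.shape,3)
E
python3 - <<'E'
from h import *
o=ctrl.get_obs(); print({k:np.round(v,3) for k,v in o.items()}, ctrl.tip_extent)
ims=[]
for n in('top','side','wrist'):
    im,d,c=shot(n,n+'0'); print(n,'campos',np.round(-c[1].T@c[2],3),'fwd',np.round(c[1][2],2),'f',c[0][0,0])
E
```

```text
pics
{'t': np.float64(0.0), 'q': array([ 1.127,  0.053,  1.614,  0.   ,  1.476, -0.119]), 'dq': array([-0.   ,  0.   ,  0.   ,  0.001,  0.001,  0.001]), 'effort': array([-1.0000e-03, -3.9369e+01, -3.7017e+01, -0.0000e+00,  7.0000e-03,
       -0.0000e+00]), 'tool_pos': array([0.199, 0.592, 0.303]), 'tool_rot': array([-5.08e-01, -3.10e+00,  3.00e-03]), 'contact_force': array([-0.02 , -0.323,  0.174]), 'wrist_torque': array([ 0.002,  0.019, -0.035]), 'grip_force': np.float64(0.0), 'opening': np.float64(0.085)} 0.0726
top campos [ 0.439 -0.048  1.024] fwd [ 0.06  0.01 -1.  ] f 436.8422830882741
side campos [ 0.175 -0.668  0.484] fwd [ 0.4   0.77 -0.49] f 346.8275143091252
wrist campos [0.123 0.616 0.373] fwd [ 0.29 -0.1  -0.95] f 311.51720931662146
```

View pics/top0.png

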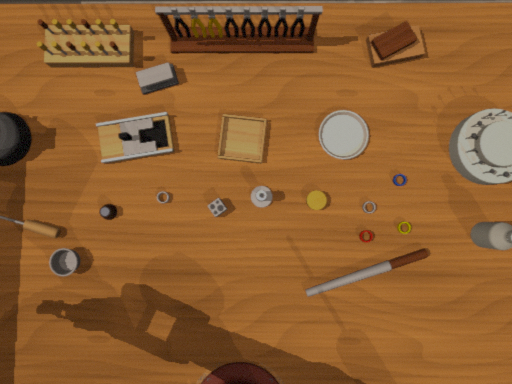

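View pics/side0.png

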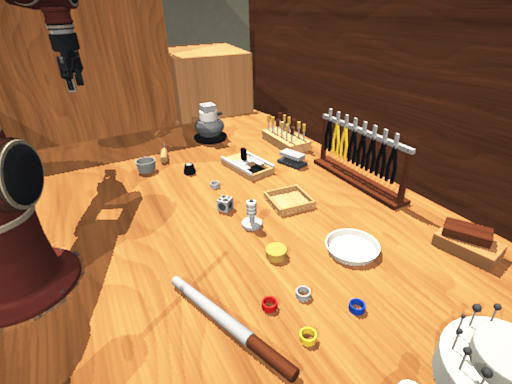

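The top view shows the holder at (135,137) with its fin near (125,137), and the tray at (243,138) and dish at (343,134). The row below has the loupe at (108,211), steel band (162,198), block (217,207), head (261,196), tin (317,200) and second steel band (370,207). The side view agrees; the coloured rings are the look-alikes.

Run:
```python
from h import *
im,d,c=load('top0'); P=cloud(d,c); Z=P[...,2]
print('table z', [round(float(np.median(Z[a:b,e:f])),4) for a,b,e,f in((160,180,190,210),(230,260,200,300),(100,110,190,210))])
S={'loupe':(108,211,14),'bandA':(162,198,11),'block':(217,207,14),'head':(261,196,16),'tin':(317,200,14),'bandB':(370,207,11),'dish':(343,134,30),'tray':(243,138,30)}
for n,(u,v,r) in S.items():
    q=Z[v-r:v+r+1,u-r:u+r+1]; m=(q>0.005).astype(np.uint8)
    pts=np.argwhere(m)[:,::-1]; zt=np.percentile(q[m>0],90)
    rr=cv2.minAreaRect(pts.astype(np.float32)); w=P[v-r:v+r+1,u-r:u+r+1][q>zt-0.006]
    print(n,'top z',round(float(zt),4),'rect ctr',np.round(np.add(rr[0],(u-r,v-r)),1),np.round(rr[1:][0],1),rr[2],'ray',np.round(ray(c,rr[0][0]+u-r,rr[0][1]+v-r,zt),4),'cloud mid',np.round((w.min(0)+w.max(0))/2,4),'ext',np.round(np.ptp(w,axis=0),3))
# holder
q=im[95:180,80:190]; cv2.imwrite('pics/hold.png',cv2.resize(q,None,fx=6,fy=6,interpolation=cv2.INTER_CUBIC))
zz=np.clip(Z[95:180,80:190]*1000,0,70)
np.set_printoptions(linewidth=400)
print(zz[::5,::4].astype(int))
```

```text
table z [0.0003, 0.0003, 0.0001]
loupe top z 0.032 rect ctr [108.8 210.2] [15.6 27.6] 45.0 ray [0.4522 0.299  0.032 ] cloud mid [0.4505 0.1374 0.5249] ext [0.027 0.37  0.998]
bandA top z 0.016 rect ctr [161.1 198.2] [16.6 21.4] 9.462322235107422 ray [0.4808 0.1837 0.016 ] cloud mid [0.4682 0.0731 0.517 ] ext [0.059 0.241 1.014]
block top z 0.0344 rect ctr [216.5 207. ] [15.3 36.2] 49.76364517211914 ray [0.4605 0.053  0.0344] cloud mid [0.4599 0.0137 0.5262] ext [0.042 0.123 0.995]
head top z 0.0691 rect ctr [260.3 198.3] [32.5 26.7] 76.60750579833984 ray [ 0.4791 -0.046   0.0691] cloud mid [ 0.4681 -0.0476  0.5437] ext [0.059 0.022 0.96 ]
tin top z 0.023 rect ctr [315.7 199.9] [21.3 23.9] 15.945395469665527 ray [ 0.4778 -0.1728  0.023 ] cloud mid [ 0.4697 -0.1212  0.5205] ext [0.062 0.147 1.007]
bandB top z 0.0158 rect ctr [371.4 206.2] [18.  20.2] 12.528807640075684 ray [ 0.4641 -0.3016  0.0158] cloud mid [ 0.4575 -0.1779  0.5168] ext [0.037 0.26  1.014]
dish top z 0.0173 rect ctr [344. 135.] [58. 58.] 90.0 ray [ 0.629  -0.2398  0.0173] cloud mid [ 0.5636 -0.1709  0.5176] ext [0.25 
[... 955 characters left out ...]
 1]
 [ 0  0  1  0  1 16 16 18 14 20 14 31 26 25 24  8  6  4  7  6  2  6 14  0  2  3 70  1]
 [ 0  0  0  0  0 19 17 16 16 19 12 23 23 27 25 23 22 24 25  5  7  6  3 10  2  3  0  0]
 [ 0  0  0  0  0  2 14 22 16 16 18 22 21 25 25 22 21 24 21 20 26 27 24 22  1  0  0  2]
 [ 1  0  0  0  0  0 19 18 20 16 18 21 26 26 24 28 22 12 70  0  0  0  1  0  0  0  0  1]
 [ 2  0  1  0  0  0 29 29 28 14 10  4  0  0  0  1  0  2  1  0  0  0  0  0  0  0  0  2]
 [ 1  1  0  2  0  1  0  0  0  0  0  0  1  0  0  2  0  1  0  0  0  0  1  0  0  0  0  0]
 [ 0  0  0  0  2  1  0  0  0  0  0  1  0  0  0  1  2  1  0  4  0  0  1  0  0  2  3  0]
 [ 0  0  0  1 70  0  0  0  0  0  1  0  0  0  0  4  0  0  0  1  0  0  3  0  0  2  0  0]]
```

Run:
```python
import cv2
s=cv2.imread('pics/side0.png')[140:240,180:330]; cv2.imwrite('pics/side0c.png',cv2.resize(s,None,fx=5,fy=5,interpolation=cv2.INTER_CUBIC))
```

```text
(no output)
```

View pics/hold.png

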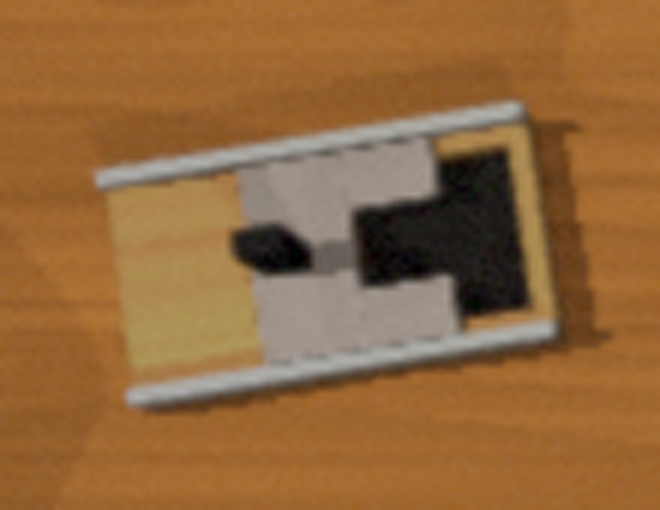

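The enlarged holder shows its rails running from crop (100,180) to (520,105) and from (133,395) to (552,328). The gate is nearly shut, with its fin at about (270,250), and the bay lies at the right (-y) end. Next I'll filter the outliers and compute the holder frame.

Run:
```python
from h import *
im,d,c=load('top0'); Z=cloud(d,c)[...,2]; Z=np.where(d>0,Z,0).astype(np.float32); Z=cv2.medianBlur(Z,3)
S={'loupe':(108,211,14,.008),'bandA':(162,198,11,.007),'block':(217,207,14,.024),'head':(261,196,16,.055),'foot':(261,196,16,.005),'tin':(317,200,14,.01),'bandB':(370,207,11,.007),'dish':(343,134,30,.009),'tray':(243,138,30,.013)}
for n,(u,v,r,h) in S.items():
    m=np.zeros(Z.shape,np.uint8); m[v-r:v+r+1,u-r:u+r+1]=Z[v-r:v+r+1,u-r:u+r+1]>h
    cs=max(cv2.findContours(m,0,1)[0],key=cv2.contourArea); hull=cv2.convexHull(cs)[:,0]
    zt=np.median(Z[m>0])
    ht={'loupe':.02,'bandA':.012,'bandB':.012,'block':.032,'head':.068,'foot':.01,'tin':.02,'dish':.016,'tray':.020}[n]
    w=np.array([ray(c,*p,ht)[:2] for p in hull],np.float32); rr=cv2.minAreaRect(w); cc=cv2.minEnclosingCircle(w)
    print(n,round(float(zt),3),'rect',np.round(rr[0],4),np.round(rr[1],3),round(rr[2],1),'circ',np.round(cc[0],4),round(cc[1],4))
f=lambda u,v,z:ray(c,80+(u+.5)/6-.5,95+(v+.5)/6-.5,z)[:2]
A,B,C,D=[f(*p,.027) for p in((100,180),(520,105),(133,395),(552,328))]
print('rails',np.round([A,B,C,D],4), 'len',np.linalg.norm(A-B),np.linalg.norm(C-D),'gap',np.linalg.norm(A-C),np.linalg.norm(B-D))
y=(A-B)/np.linalg.norm(A-B)+(C-D)/np.linalg.norm(C-D); y/=np.linalg.norm(y); ctr=(A+B+C+D)/4; bay=ctr-.042*y
print('y axis',y,'yaw',np.degrees(np.arctan2(-y[0],y[1])),'bay',bay,'ctr',ctr)
for p in((436,165),(458,305),(358,245)):
    g=f(*p,.024)-bay; print('gate',p,'along y',g@y)
m=Z.copy();m[:95]=0;m[180:]=0;m[:,:80]=0;m[:,190:]=0
k=np.argwhere(m>.055); print(len(k)); w=np.array([ray(c,q[1],q[0],.064)[:2] for q in k]); g=(w.max(0)+w.min(0))/2; print('fin',g,np.ptp(w,axis=0),'y',(g-bay)@y,'x',(g-bay)@[y[1],-y[0]])
```

```text
loupe 0.028 rect [0.4512 0.3055] [0.035 0.036] 45.7 circ [0.4504 0.3067] 0.0195
bandA 0.012 rect [0.4843 0.1819] [0.027 0.025] 45.6 circ [0.4849 0.1813] 0.0142
block 0.032 rect [0.4606 0.0538] [0.033 0.032] 36.0 circ [0.4606 0.0543] 0.0209
head 0.068 rect [ 0.4864 -0.0476] [0.022 0.022] 45.2 circ [ 0.4864 -0.0476] 0.0119
foot 0.011 rect [ 0.487  -0.0476] [0.047 0.046] 0.2 circ [ 0.4867 -0.0471] 0.0247
tin 0.02 rect [ 0.4789 -0.1728] [0.044 0.044] 0.2 circ [ 0.4787 -0.1735] 0.0228
bandB 0.012 rect [ 0.4646 -0.2958] [0.023 0.025] 0.2 circ [ 0.4633 -0.2957] 0.0139
dish 0.014 rect [ 0.6318 -0.2377] [0.111 0.113] 89.7 circ [ 0.6316 -0.2376] 0.0575
tray 0.019 rect [ 0.6213 -0.0019] [0.104 0.104] 83.7 circ [ 0.6212 -0.0018] 0.071
rails [[0.6505 0.3348]
 [0.68   0.1726]
 [0.567  0.3198]
 [0.5933 0.1588]] len 0.16484628166412058 0.16311476295661015 gap 0.08486369399413761 0.08786339368472605
y axis [-0.1703006   0.98539216] yaw 9.80529706501145 bay [0.62983561 0.20511932] ctr [0.62268298 0.24650579]
gate (436, 165) along y -0.004313060216244876
gate (458, 305) along y -0.00441403471473373
gate (358, 245) along y 0.030227091607803413
56
fin [0.61925716 0.26121811] [0.01351727 0.0202722 ] y 0.057080823222555754 x -0.0008702601141290893
```

Everything checks out: the tray measures 104 mm, the dish 115 mm, the head 24/50 mm, the band 28 mm and the block 32 mm. The gate is about 11 mm open. I'll write a move calculator and start with the fin.

```bash
cat >> h.py <<'E'
def to(x,y,z,ang=None,o=None):
    "row from current pose to TCP x,y,z, tool pointing down, tool y axis at ang deg (mod 180)"
    o=o or ctrl.get_obs(); R0=Ro.from_rotvec(o['tool_rot']); a0=np.degrees(np.arctan2(*R0.as_matrix()[[1,0],1]))
    if ang is None: ang=a0
    ang=a0+((ang-a0+90)%180-90); a=np.radians(ang)
    yv=np.array([np.cos(a),np.sin(a),0]); zv=np.array([0,0,-1.]); R1=np.stack([np.cross(yv,zv),yv,zv],1)
    s=R0.inv().apply(np.array([x,y,z])-o['tool_pos'])/.6; r=(R0.inv()*Ro.from_matrix(R1)).as_rotvec()/(np.pi/2)
    print('row',np.round(np.r_[s,r],4).tolist(),'a0',round(a0,1))
E
python3 - <<'E'
from h import *
to(.6193,.2612,.20,9.8); to(.6193,.2612,.112,9.8)
E
```

```text
row [-0.8394, -0.2988, 0.1718, -0.001, 0.0004, 0.6843] a0 71.4
row [-0.8394, -0.2986, 0.3185, -0.001, 0.0004, 0.6843] a0 71.4
```

>>> apply_moves(rows=[-0.2,-0.07,0,0,0,0.2,-0.4,-0.14,0,0,0,0.4,-0.6,-0.21,0.05,0,0,0.6,-0.8394,-0.2988,0.1718,0,0,0.684,-0.8394,-0.2988,0.1718,0,0,0.684,-0.8394,-0.2988,0.1718,0,0,0.684,-0.8394,-0.2988,0.1718,0,0,0.684,-0.8394,-0.2988,0.1718,0,0,0.684,-0.8394,-0.2988,0.1718,0,0,0.684,-0.8394,-0.2988,0.1718,0,0,0.684,-0.8394,-0.2988,0.1718,0,0,0.684,-0.8394,-0.2988,0.1718,0,0,0.684,-0.8394,-0.2988,0.1718,0,0,0.684,-0.8394,-0.2988,0.1718,0,0,0.684,-0.8394,-0.2988,0.1718,0,0,0.684,-0.8394,-0.2988,0.1718,0,0,0.684,-0.8394,-0.2988,0.1718,0,0,0.684,-0.8394,-0.2988,0.1718,0,0,0.684,-0.8394,-0.2988,0.1718,0,0,0.684,-0.8394,-0.2988,0.1718,0,0,0.684], grip=0.5)

```text
t: 2.15
tool_pos: [0.6195, 0.2618, 0.2009]
tool_rot: [2.023, 2.404, 0.0]
contact_force: [0.2, 0.3, -0.5]
opening: 0.0425
grip_force: 0.0
```

Run:
```python
from h import *
o=ctrl.get_obs(); print(o['tool_pos'],o['opening'],ctrl.tip_extent,o['t'])
shot('wrist','w1'); to(.6193,.2612,.112,9.8)
```

```text
[0.61947259 0.26177833 0.20087951] 0.042528248616841464 0.0726 2.15
row [-0.0007, -0.0005, 0.1481, 0.0, 0.0, 0.0003] a0 9.8
```

View pics/w1.png

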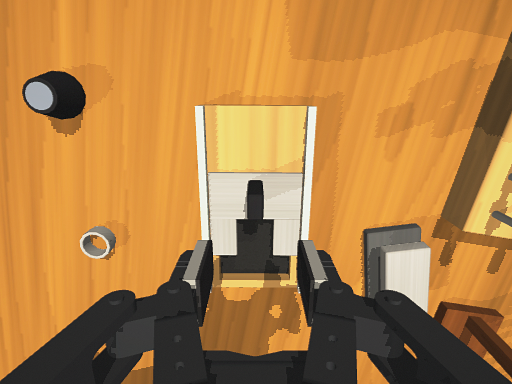

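The wrist view is looking along +y. The fin top is at about (256,185), centred between the fingers, with the holder symmetric about it, the bay beyond the fork and a steel band at (97,242).

Run:
```python
from h import *
im,d,c=load('w1'); P=cloud(d,c)
q=P[170:240,235:280]; m=(q[...,2]>.060)&(q[...,2]<.07); w=q[m]; 
y=np.array([-.1703,.9854]);x=np.array([.9854,.1703]);b=np.array([.6298,.2051])
for a in(x,y): s=(w[:,:2]-b)@a; print('fin',np.percentile(s,[2,98]))
q=P[100:280,190:320].reshape(-1,3); m=(q[:,2]>.0255)&(q[:,2]<.029); s=(q[m][:,:2]-b)
print('rails x',np.percentile(s@x,[1,99]),'y max',np.percentile(s@y,99.5))
q=P[230:330,180:345].reshape(-1,3); m=(q[:,2]>.09)&(q[:,2]<.2); print('finger lowest z',np.percentile(q[m][:,2],[0.2,1,3]))
```

```text
fin [-0.00644191  0.00500257]
fin [0.04828218 0.06722202]
rails x [-0.04673179  0.04509017] y max 0.12444793242117357
finger lowest z [0.13078063 0.13329841 0.13598102]
```

>>> apply_moves(rows=[-0.001,-0.001,0.05,0,0,0,-0.001,-0.001,0.1,0,0,0,-0.001,-0.001,0.13,0,0,0,-0.001,-0.001,0.148,0,0,0,-0.001,-0.001,0.148,0,0,0,-0.001,-0.001,0.148,0,0,0])

```text
t: 2.8
tool_pos: [0.6197, 0.2612, 0.113]
tool_rot: [2.022, 2.403, 0.002]
contact_force: [0.1, -1.2, 0.6]
opening: 0.0424
grip_force: 0.0
```

>>> apply_moves(rows=[0,0,0,0,0,0,0,0,0,0,0,0,0,0,0,0,0,0,0,0,0,0,0,0,0,0,0,0,0,0,0,0,0,0,0,0,0,0,0,0,0,0,0,0,0,0,0,0], grip=0, grip_force=30)

```text
t: 3.6
tool_pos: [0.6197, 0.2612, 0.1138]
tool_rot: [2.023, 2.403, 0.002]
contact_force: [-2.0, -0.8, 6.3]
opening: 0.0113
grip_force: 32.7
```

Run:
```python
from h import *
o=ctrl.get_obs();print(o['tool_pos'],ctrl.tip_extent)
p=o['tool_pos']; e=.044
to(p[0]-.1703*e,p[1]+.9854*e,p[2])
```

```text
[0.61968987 0.26122366 0.11375928] 0.0726
row [0.0733, 0.0, 0.0, 0.0011, -0.0002, 0.0] a0 9.8
```

>>> apply_moves(rows=[0.007,0,0,0,0,0,0.015,0,0,0,0,0,0.023,0,0,0,0,0,0.031,0,0,0,0,0,0.039,0,0,0,0,0,0.047,0,0,0,0,0,0.055,0,0,0,0,0,0.063,0,0,0,0,0,0.07,0,0,0,0,0,0.073,0,0,0,0,0,0.073,0,0,0,0,0,0.073,0,0,0,0,0])

```text
t: 4.8
tool_pos: [0.6124, 0.3046, 0.1138]
tool_rot: [2.022, 2.403, 0.004]
contact_force: [-1.4, 0.1, 6.0]
opening: 0.0115
grip_force: 32.6
```

>>> apply_moves(rows=[0,0,0,0,0,0,0,0,0,0,0,0,0,0,0,0,0,0,0,0,0,0,0,0,0,0,0,0,0,0], grip=0.5)

```text
t: 5.3
tool_pos: [0.6114, 0.3041, 0.1117]
tool_rot: [-2.023, -2.403, 0.001]
contact_force: [-0.2, 0.6, 0.5]
opening: 0.0429
grip_force: 0.0
```

Run:
```python
from h import *
p=ctrl.get_obs()['tool_pos']; print(p)
to(p[0],p[1],.21); to(.4867,-.0475,.21,0)
```

```text
[0.6114391  0.30407518 0.11171395]
row [-0.0, -0.0001, -0.1638, -0.0003, 0.0001, 0.0] a0 9.8
row [-0.5419, -0.305, -0.1636, -0.0003, 0.0001, 0.1092] a0 9.8
```

>>> apply_moves(rows=[0,0,-0.082,0,0,0,0,0,-0.164,0,0,0,-0.08,-0.045,-0.164,0,0,0,-0.14,-0.08,-0.164,0,0,0,-0.2,-0.115,-0.164,0,0,0,-0.26,-0.15,-0.164,0,0,0,-0.34,-0.19,-0.164,0,0,0,-0.42,-0.235,-0.164,0,0,0,-0.48,-0.27,-0.164,0,0,0,-0.5419,-0.305,-0.164,0,0,0,-0.5419,-0.305,-0.164,0,0,0,-0.5419,-0.305,-0.164,0,0,0,-0.5419,-0.305,-0.164,0,0,0,-0.5419,-0.305,-0.164,0,0,0], grip=0.8)

```text
t: 6.7
tool_pos: [0.4871, -0.0464, 0.2104]
tool_rot: [-2.021, -2.405, -0.0]
contact_force: [-0.3, 0.1, 0.6]
opening: 0.0687
grip_force: 0.0
```

Run:
```python
from h import *
print(ctrl.get_obs()['tool_pos'])
im,d,c=shot('wrist','w2'); P=cloud(d,c).reshape(-1,3)
m=(abs(P[:,2]-.067)<.004)&(np.hypot(P[:,0]-.4867,P[:,1]+.0475)<.03); w=P[m]; print('head',m.sum(),(np.percentile(w,2,0)+np.percentile(w,98,0))/2,np.ptp(w,axis=0))
im,d,c=shot('top','t2'); Z=cloud(d,c)
y=np.array([-.1703,.9854]);b=np.array([.6298,.2051]); Q=Z[95:180,80:190].reshape(-1,3); w=Q[(Q[:,2]>.055)&(Q[:,2]<.068)]; print('gate',np.median(w[:,:2]@y-b@y)-.046)
to(.4867,-.0475,.106)
```

```text
[ 0.4871187  -0.04643694  0.21042743]
head 689 [ 0.48559874 -0.04800206  0.06736404] [0.02351111 0.02368746 0.00786286]
gate 0.05561507988387401
row [-0.0017, -0.0009, 0.1739, -0.0001, -0.0001, -0.0] a0 9.9
```

View pics/w2.png

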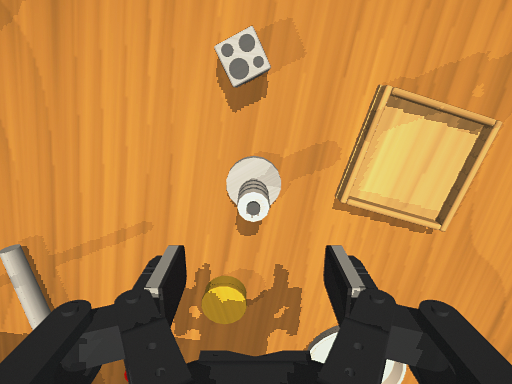

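The head (top at (253,208)) is upright between the fingers. The gate reads 55.6 mm, so it's fully open. Next I'll lower and grip.

>>> apply_moves(rows=[-0.0025,-0.002,0.05,0,0,0,-0.0025,-0.002,0.1,0,0,0,-0.0025,-0.002,0.14,0,0,0,-0.0025,-0.002,0.17,0,0,0,-0.0025,-0.002,0.17,0,0,0,-0.0025,-0.002,0.17,0,0,0,-0.0025,-0.002,0.17,0,0,0])

```text
t: 7.5
tool_pos: [0.4869, -0.0491, 0.1099]
tool_rot: [2.021, 2.403, 0.002]
contact_force: [0.7, 0.5, 0.9]
opening: 0.0681
grip_force: 0.0
```

>>> apply_moves(rows=[0,0,0,0,0,0,0,0,0,0,0,0,0,0,0,0,0,0,0,0,0,0,0,0,0,0,0,0,0,0,0,0,0,0,0,0,0,0,0,0,0,0,0,0,0,0,0,0,0,0,0,0,0,0], grip=0, grip_force=50)

```text
t: 8.4
tool_pos: [0.4864, -0.0493, 0.1092]
tool_rot: [2.022, 2.403, 0.001]
contact_force: [0.9, 0.3, 5.4]
opening: 0.0225
grip_force: 49.3
```

>>> apply_moves(rows=[0,0,-0.03,0,0,0,0,0,-0.07,0,0,0,0,0,-0.11,0,0,0,0,0,-0.15,0,0,0,0,0,-0.15,0,0,0,0,0,-0.15,0,0,0])

```text
t: 9.0
tool_pos: [0.4852, -0.049, 0.1972]
tool_rot: [-2.022, -2.403, 0.001]
contact_force: [-0.9, -0.4, -3.5]
opening: 0.0227
grip_force: 49.6
```

Run:
```python
from h import *
p=ctrl.get_obs()['tool_pos'];print(p)
im,d,c=shot('wrist','w3'); P=cloud(d,c); s=P[100:330,190:310].reshape(-1,3)
for lo,hi in((-.09,-.085),): pass
m=(np.hypot(s[:,0]-p[0],s[:,1]-p[1])<.03)&(s[:,2]>.03)&(s[:,2]<.145); print('zmin/max head',np.percentile(s[m][:,2],[1,99]))
to(.6292,.2050,p[2],9.8)
```

```text
[ 0.48521341 -0.04904478  0.19716842]
zmin/max head [0.0917097  0.14445861]
row [0.3759, 0.3095, -0.002, -0.002, -0.0008, 0.0003] a0 9.8
```

View pics/w3.png

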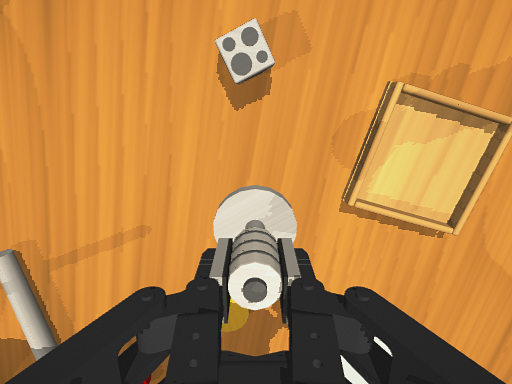

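The head hangs upright in the fingers, barrel top at (255,285). I'll carry it over the bay.

>>> apply_moves(rows=[0.05,0.042,0,0,0,0,0.1,0.083,0,0,0,0,0.15,0.125,0,0,0,0,0.2,0.166,0,0,0,0,0.25,0.208,0,0,0,0,0.3,0.25,0,0,0,0,0.34,0.28,0,0,0,0,0.36,0.298,0,0,0,0,0.374,0.31,0,0,0,0,0.374,0.31,0,0,0,0,0.374,0.31,0,0,0,0,0.374,0.31,0,0,0,0,0.374,0.31,0,0,0,0,0.374,0.31,0,0,0,0])

```text
t: 10.45
tool_pos: [0.6307, 0.2031, 0.1986]
tool_rot: [2.024, 2.403, 0.0]
contact_force: [-1.1, 0.7, -1.9]
opening: 0.023
grip_force: 49.8
```

Run:
```python
from h import *
p=ctrl.get_obs()['tool_pos'];print(p)
shot('wrist','w4'); to(.629,.2038,.1155,9.8)
```

```text
[0.63066589 0.2031047  0.19860523]
row [0.0014, -0.0027, 0.1386, 0.0002, 0.0, -0.0001] a0 9.8
```

View pics/w4.png

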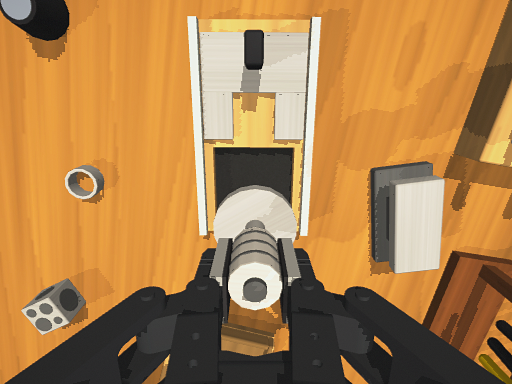

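The gate is open with its prongs clear of the bay, and the head is centred in x over the bay. I'll lower it gently.

>>> apply_moves(rows=[0.0014,-0.0027,0.02,0,0,0,0.0014,-0.0027,0.04,0,0,0,0.0014,-0.0027,0.06,0,0,0,0.0014,-0.0027,0.08,0,0,0,0.0014,-0.0027,0.1,0,0,0,0.0014,-0.0027,0.115,0,0,0,0.0014,-0.0027,0.125,0,0,0,0.0014,-0.0027,0.13,0,0,0,0.0014,-0.0027,0.135,0,0,0,0.0014,-0.0027,0.135,0,0,0,0.0014,-0.0027,0.135,0,0,0,0.0014,-0.0027,0.135,0,0,0])

```text
t: 11.7
tool_pos: [0.6294, 0.2044, 0.1181]
tool_rot: [2.022, 2.403, 0.001]
contact_force: [-0.3, 0.6, -1.9]
opening: 0.0227
grip_force: 49.8
```

>>> apply_moves(rows=[0,0,0.002,0,0,0,0,0,0.003,0,0,0,0,0,0.004,0,0,0,0,0,0.005,0,0,0,0,0,0.005,0,0,0,0,0,0.005,0,0,0])

```text
t: 12.3
tool_pos: [0.6292, 0.2043, 0.1153]
tool_rot: [2.023, 2.404, -0.0]
contact_force: [-2.6, -0.9, 4.7]
opening: 0.0227
grip_force: 50.6
```

Contact force changed sign, so the head is on the floor. Open and lift.

>>> apply_moves(rows=[0,0,0,0,0,0,0,0,0,0,0,0,0,0,0,0,0,0,0,0,0,0,0,0,0,0,0,0,0,0,0,0,-0.04,0,0,0,0,0,-0.1,0,0,0,0,0,-0.16,0,0,0,0,0,-0.16,0,0,0,0,0,-0.16,0,0,0], grip=0.6)

```text
t: 13.3
tool_pos: [0.6297, 0.2044, 0.2121]
tool_rot: [2.022, 2.402, 0.004]
contact_force: [0.5, -0.4, -0.6]
opening: 0.0511
grip_force: 0.0
```

Run:
```python
from h import *
p=ctrl.get_obs()['tool_pos'];print(p)
im,d,c=shot('wrist','w5'); P=cloud(d,c).reshape(-1,3)
b=np.array([.629,.205]);y=np.array([-.1703,.9854]);x=np.array([.9854,.1703])
m=(P[:,2]>.07)&(P[:,2]<.078)&(np.hypot(*(P[:,:2]-b).T)<.03); w=P[m][:,:2]-b
print('head xy in bay',[np.percentile(w@a,[2,98]) for a in(x,y)], np.median(P[m][:,2]))
m=(P[:,2]>.058)&(P[:,2]<.067)&(abs((P[:,:2]-b)@x)<.02)&((P[:,:2]-b)@y>.08); w=P[m][:,:2]-b; g=[np.percentile(w@a,[2,98]).mean() for a in(x,y)]; print('fin',g)
f=b+g[0]*x+g[1]*y; to(*f,.2); to(*f,.112)
```

```text
[0.6297415  0.20441811 0.21206968]
head xy in bay [array([-0.01060663,  0.0101161 ]), array([-0.00991571,  0.01136896])] 0.07435076604832445
fin [np.float64(0.0002350647523234467), np.float64(0.10101448509924518)]
row [0.1696, 0.0009, 0.0168, -0.0002, 0.0, 0.0] a0 9.8
row [0.1696, 0.001, 0.1634, -0.0002, 0.0, 0.0] a0 9.8
```

The head is centred to within 1 mm and its top is at 74 mm, so it's seated. Now shut the gate.

>>> apply_moves(rows=[0.06,0.001,0,0,0,0,0.12,0.001,0,0,0,0,0.1696,0.001,0,0,0,0,0.1696,0.001,0.017,0,0,0,0.1696,0.001,0.06,0,0,0,0.1696,0.001,0.1,0,0,0,0.1696,0.001,0.14,0,0,0,0.1696,0.001,0.163,0,0,0,0.1696,0.001,0.163,0,0,0,0.1696,0.001,0.163,0,0,0], grip=0.5)

```text
t: 14.35
tool_pos: [0.6123, 0.3042, 0.1123]
tool_rot: [-2.023, -2.403, 0.001]
contact_force: [0.2, 0.5, 0.8]
opening: 0.0429
grip_force: 0.0
```

>>> apply_moves(rows=[0,0,0,0,0,0,0,0,0,0,0,0,0,0,0,0,0,0,0,0,0,0,0,0,0,0,0,0,0,0,0,0,0,0,0,0,0,0,0,0,0,0,0,0,0,0,0,0], grip=0, grip_force=30)

```text
t: 15.15
tool_pos: [0.6125, 0.3049, 0.1145]
tool_rot: [2.023, 2.403, 0.001]
contact_force: [-3.8, -1.8, 6.2]
opening: 0.0117
grip_force: 32.2
```

>>> apply_moves(rows=[-0.008,0,0,0,0,0,-0.016,0,0,0,0,0,-0.024,0,0,0,0,0,-0.032,0,0,0,0,0,-0.04,0,0,0,0,0,-0.048,0,0,0,0,0,-0.056,0,0,0,0,0,-0.064,0,0,0,0,0,-0.072,0,0,0,0,0,-0.08,0,0,0,0,0,-0.086,0,0,0,0,0,-0.09,0,0,0,0,0,-0.0915,0,0,0,0,0,-0.0915,0,0,0,0,0,-0.0915,0,0,0,0,0])

```text
t: 16.65
tool_pos: [0.6216, 0.2509, 0.1146]
tool_rot: [-2.023, -2.403, -0.001]
contact_force: [-4.6, -0.3, 6.0]
opening: 0.0111
grip_force: 32.3
```

>>> apply_moves(rows=[0,0,0,0,0,0,0,0,0,0,0,0,0,0,0,0,0,0,0,0,0,0,0,0,0,0,0,0,0,0,0,0,-0.04,0,0,0,0,0,-0.1,0,0,0,0,0,-0.16,0,0,0,0,0,-0.16,0,0,0,0,0,-0.16,0,0,0], grip=0.5)

```text
t: 17.65
tool_pos: [0.6223, 0.2507, 0.2103]
tool_rot: [2.022, 2.402, 0.004]
contact_force: [-0.0, 0.0, 0.1]
opening: 0.0426
grip_force: 0.0
```

Run:
```python
from h import *
im,d,c=shot('wrist','w6'); P=cloud(d,c).reshape(-1,3)
b=np.array([.629,.205]);y=np.array([-.1703,.9854]);x=np.array([.9854,.1703])
m=(P[:,2]>.058)&(P[:,2]<.067)&(abs((P[:,:2]-b)@x)<.02)&((P[:,:2]-b)@y>.03); w=P[m][:,:2]-b; print('fin',[np.percentile(w@a,[2,98]) for a in(x,y)])
im,d,c=shot('top','t6'); P=cloud(d,c).reshape(-1,3)
m=(P[:,2]>.058)&(P[:,2]<.067)&(abs((P[:,:2]-b)@x)<.02)&(abs((P[:,:2]-b)@y-.07)<.04); w=P[m][:,:2]-b; print('fin top',[np.percentile(w@a,[2,98]) for a in(x,y)])
to(.4849,.1815,.2,0)
```

```text
fin [array([-0.00596611,  0.00517796]), array([0.03796475, 0.05660233])]
fin top [array([-0.00537676,  0.00678939]), array([0.03770844, 0.05675848])]
row [-0.0743, -0.243, 0.0124, -0.0015, 0.0003, 0.1092] a0 9.8
```

The gate is shut, with the fin at 47 mm. Next is the first band.

>>> apply_moves(rows=[-0.02,-0.07,0,0,0,0,-0.04,-0.14,0,0,0,0,-0.06,-0.2,0,0,0,0,-0.0743,-0.243,0.012,0,0,0,-0.0743,-0.243,0.06,0,0,0,-0.0743,-0.243,0.1,0,0,0,-0.0743,-0.243,0.1,0,0,0,-0.0743,-0.243,0.1,0,0,0,-0.0743,-0.243,0.1,0,0,0], grip=0.6)

```text
t: 18.65
tool_pos: [0.4863, 0.1819, 0.1495]
tool_rot: [2.022, 2.403, 0.001]
contact_force: [0.2, 0.3, 0.3]
opening: 0.0514
grip_force: 0.0
```

```bash
cat >> h.py <<'E'
def ring(tag,x,y,zt=.014,r=.03):
    im,d,c=shot('wrist',tag); P=cloud(d,c).reshape(-1,3)
    m=(abs(P[:,2]-zt)<.0035)&(np.hypot(P[:,0]-x,P[:,1]-y)<r); w=P[m][:,:2].astype(np.float32)
    cc=cv2.minEnclosingCircle(w); print(m.sum(),'circ',np.round(cc[0],4),round(cc[1],4),'mid',(np.percentile(w,2,0)+np.percentile(w,98,0))/2)
E
python3 - <<'E'
from h import *
print(ctrl.get_obs()['tool_pos']); ring('w7',.4849,.1815); to(.4849,.1815,.077)
E
```

```text
[0.48628173 0.18192226 0.14952922]
520 circ [0.483 0.181] 0.0142 mid [0.48323905 0.18146142]
row [-0.0003, -0.003, 0.1215, 0.0013, -0.0, 0.0] a0 9.8
```

View pics/w7.png

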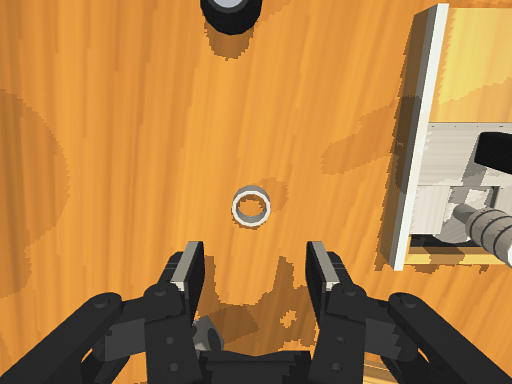

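The ring is at (251,207), between the fingers. The loupe is at the top, well clear. Lower and grip.

>>> apply_moves(rows=[-0.0005,-0.0053,0.04,0,0,0,-0.0005,-0.0053,0.08,0,0,0,-0.0005,-0.0053,0.11,0,0,0,-0.0005,-0.0053,0.121,0,0,0,-0.0005,-0.0053,0.121,0,0,0,-0.0005,-0.0053,0.121,0,0,0,-0.0005,-0.0053,0.121,0,0,0])

```text
t: 19.4
tool_pos: [0.4836, 0.1811, 0.0776]
tool_rot: [2.022, 2.402, 0.003]
contact_force: [-0.2, 0.6, -0.6]
opening: 0.051
grip_force: 0.0
```

>>> apply_moves(rows=[0,0,0,0,0,0,0,0,0,0,0,0,0,0,0,0,0,0,0,0,0,0,0,0,0,0,0,0,0,0,0,0,0,0,0,0,0,0,0,0,0,0], grip=0, grip_force=30)

```text
t: 20.1
tool_pos: [0.4831, 0.181, 0.0771]
tool_rot: [2.022, 2.403, 0.001]
contact_force: [-2.3, 0.2, 6.0]
opening: 0.0259
grip_force: 29.4
```

>>> apply_moves(rows=[0,0,-0.03,0,0,0,0,0,-0.08,0,0,0,0,0,-0.14,0,0,0,0,0,-0.2,0,0,0,0,0,-0.2,0,0,0,0,0,-0.2,0,0,0])

```text
t: 20.7
tool_pos: [0.4829, 0.181, 0.1969]
tool_rot: [2.022, 2.403, 0.003]
contact_force: [-0.6, 0.3, -0.7]
opening: 0.0259
grip_force: 29.7
```

Run:
```python
from h import *
p=ctrl.get_obs()['tool_pos'];print(p)
D=np.array([.6317,-.2377]); y=np.array([-.1703,.9854]); t=D+.018*y; print(t); to(*t,p[2]); to(*t,.10)
```

```text
[0.48291887 0.18095545 0.19689967]
[ 0.6286346 -0.2199628]
row [-0.6998, 0.1252, 0.0002, 0.0014, -0.0001, 0.0] a0 9.8
row [-0.6999, 0.1249, 0.1617, 0.0014, -0.0001, 0.0] a0 9.8
```

>>> apply_moves(rows=[-0.06,0.011,0,0,0,0,-0.13,0.023,0,0,0,0,-0.2,0.036,0,0,0,0,-0.27,0.048,0,0,0,0,-0.34,0.061,0,0,0,0,-0.41,0.073,0,0,0,0,-0.48,0.086,0,0,0,0,-0.55,0.098,0,0,0,0,-0.61,0.11,0,0,0,0,-0.66,0.118,0,0,0,0,-0.69,0.123,0,0,0,0,-0.7,0.125,0,0,0,0,-0.7,0.125,0.04,0,0,0,-0.7,0.125,0.08,0,0,0,-0.7,0.125,0.12,0,0,0,-0.7,0.125,0.15,0,0,0,-0.7,0.125,0.16,0,0,0,-0.7,0.125,0.16,0,0,0,-0.7,0.125,0.16,0,0,0])

```text
t: 22.6
tool_pos: [0.6288, -0.2201, 0.1012]
tool_rot: [2.021, 2.403, 0.001]
contact_force: [0.6, 1.4, -0.7]
opening: 0.0262
grip_force: 29.7
```

Run:
```python
from h import *
p=ctrl.get_obs()['tool_pos'];print(p); shot('wrist','w8')
to(.6286,-.2200,.082,9.8)
```

```text
[ 0.62879937 -0.22013649  0.10117533]
row [0.0008, -0.0007, 0.0328, 0.0014, 0.0009, 0.0005] a0 9.8
```

View pics/w8.png

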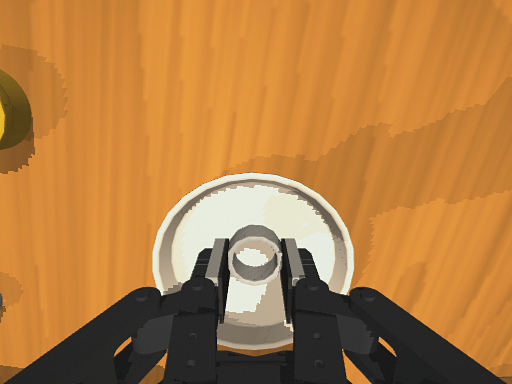

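The band is level over the dish interior, at (255,258). Lower gently, release with a small opening, and lift.

>>> apply_moves(rows=[0,0,0.01,0,0,0,0,0,0.02,0,0,0,0,0,0.027,0,0,0,0,0,0.031,0,0,0,0,0,0.033,0,0,0,0,0,0.033,0,0,0,0,0,0.033,0,0,0,0,0,0.033,0,0,0])

```text
t: 23.45
tool_pos: [0.6282, -0.2202, 0.0811]
tool_rot: [-2.023, -2.403, 0.0]
contact_force: [-2.4, 1.3, 5.9]
opening: 0.0261
grip_force: 30.2
```

Contact. Release.

>>> apply_moves(rows=[0,0,0,0,0,0,0,0,0,0,0,0,0,0,0,0,0,0,0,0,0,0,0,0,0,0,-0.02,0,0,0,0,0,-0.08,0,0,0,0,0,-0.16,0,0,0,0,0,-0.2,0,0,0,0,0,-0.2,0,0,0], grip=0.47)

```text
t: 24.35
tool_pos: [0.6308, -0.2214, 0.2079]
tool_rot: [2.016, 2.395, 0.005]
contact_force: [-0.3, -0.5, -0.1]
opening: 0.0398
grip_force: 0.0
```

Run:
```python
from h import *
p=ctrl.get_obs()['tool_pos'];print(p); ring('w9',.6286,-.22,.018,.02)
to(.4640,-.2958,.2); to(.4640,-.2958,.15)
```

```text
[ 0.63081834 -0.22138309  0.20785687]
337 circ [ 0.6274 -0.2203] 0.0141 mid [ 0.6276018  -0.22007108]
row [-0.076, -0.2933, 0.0062, 0.0035, 0.0025, -0.0] a0 9.8
row [-0.0756, -0.2937, 0.0895, 0.0035, 0.0025, -0.0] a0 9.8
```

>>> apply_moves(rows=[-0.02,-0.07,0,0,0,0,-0.04,-0.14,0,0,0,0,-0.06,-0.21,0,0,0,0,-0.075,-0.28,0.03,0,0,0,-0.075,-0.291,0.09,0,0,0,-0.075,-0.291,0.09,0,0,0,-0.075,-0.291,0.09,0,0,0,-0.075,-0.291,0.09,0,0,0,-0.075,-0.291,0.09,0,0,0,-0.075,-0.291,0.09,0,0,0], grip=0.6)

```text
t: 25.4
tool_pos: [0.465, -0.2945, 0.1477]
tool_rot: [2.02, 2.403, 0.0]
contact_force: [1.0, 0.0, 0.6]
opening: 0.0516
grip_force: 0.0
```

Run:
```python
from h import *
p=ctrl.get_obs()['tool_pos'];print(p); ring('w10',.464,-.2958)
to(.4640,-.2958,.077,9.8)
```

```text
[ 0.46499516 -0.29449246  0.14767706]
526 circ [ 0.4619 -0.2974] 0.014 mid [ 0.46172142 -0.29707795]
row [-0.0019, -0.0018, 0.1173, 0.0008, 0.0009, 0.0009] a0 9.9
```

View pics/w10.png

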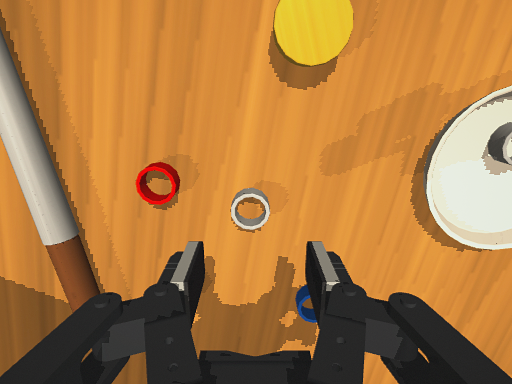

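The steel ring is at (250,209), between the fingers. The red and blue look-alikes are clear of them. Lower and grip.

>>> apply_moves(rows=[-0.004,-0.004,0.04,0,0,0,-0.004,-0.004,0.08,0,0,0,-0.004,-0.004,0.105,0,0,0,-0.004,-0.004,0.117,0,0,0,-0.004,-0.004,0.117,0,0,0,-0.004,-0.004,0.117,0,0,0,-0.004,-0.004,0.117,0,0,0])

```text
t: 26.15
tool_pos: [0.4626, -0.2977, 0.0773]
tool_rot: [2.021, 2.402, 0.0]
contact_force: [-0.9, -0.7, 0.5]
opening: 0.0514
grip_force: 0.0
```

>>> apply_moves(rows=[0,0,0,0,0,0,0,0,0,0,0,0,0,0,0,0,0,0,0,0,0,0,0,0,0,0,0,0,0,0,0,0,0,0,0,0,0,0,0,0,0,0], grip=0, grip_force=30)

```text
t: 26.85
tool_pos: [0.4623, -0.2975, 0.0771]
tool_rot: [2.022, 2.403, 0.0]
contact_force: [-1.0, 0.9, 5.8]
opening: 0.0266
grip_force: 29.4
```

>>> apply_moves(rows=[0,0,-0.03,0,0,0,0,0,-0.08,0,0,0,0,0,-0.13,0,0,0,0,0,-0.13,0,0,0,0,0,-0.13,0,0,0])

```text
t: 27.35
tool_pos: [0.462, -0.2972, 0.1545]
tool_rot: [2.022, 2.403, -0.0]
contact_force: [0.1, -0.3, -0.6]
opening: 0.0266
grip_force: 29.6
```

Run:
```python
from h import *
p=ctrl.get_obs()['tool_pos'];print(p)
D=np.array([.6317,-.2377]); y=np.array([-.1703,.9854]); t=D-.018*y; print(t); to(*t,p[2]); to(*t,.10)
```

```text
[ 0.46199576 -0.29722792  0.15446516]
[ 0.6347654 -0.2554372]
row [0.0195, 0.2956, 0.0002, 0.0005, 0.0007, -0.0] a0 9.8
row [0.0196, 0.2955, 0.091, 0.0005, 0.0007, -0.0] a0 9.8
```

>>> apply_moves(rows=[0.004,0.06,0,0,0,0,0.008,0.12,0,0,0,0,0.012,0.18,0,0,0,0,0.015,0.24,0,0,0,0,0.017,0.28,0,0,0,0,0.018,0.295,0,0,0,0,0.018,0.295,0,0,0,0,0.018,0.295,0.05,0,0,0,0.018,0.295,0.085,0,0,0,0.018,0.295,0.1,0,0,0,0.018,0.295,0.11,0,0,0,0.018,0.295,0.117,0,0,0,0.018,0.295,0.12,0,0,0,0.018,0.295,0.12,0,0,0,0.018,0.295,0.12,0,0,0])

```text
t: 28.85
tool_pos: [0.6349, -0.2565, 0.083]
tool_rot: [2.022, 2.402, 0.0]
contact_force: [0.8, 0.2, -0.2]
opening: 0.0261
grip_force: 29.7
```

>>> apply_moves(rows=[0,0,0.002,0,0,0,0,0,0.0035,0,0,0,0,0,0.0035,0,0,0,0,0,0.0035,0,0,0])

```text
t: 29.25
tool_pos: [0.6348, -0.2564, 0.0811]
tool_rot: [2.022, 2.403, 0.0]
contact_force: [-1.9, 1.3, 4.4]
opening: 0.0265
grip_force: 30.1
```

>>> apply_moves(rows=[0,0,0,0,0,0,0,0,0,0,0,0,0,0,0,0,0,0,0,0,0,0,0,0,0,0,-0.02,0,0,0,0,0,-0.08,0,0,0,0,0,-0.16,0,0,0,0,0,-0.2,0,0,0,0,0,-0.2,0,0,0,0,0,-0.2,0,0,0], grip=0.47)

```text
t: 30.25
tool_pos: [0.6347, -0.2564, 0.2014]
tool_rot: [2.022, 2.402, 0.001]
contact_force: [-0.5, -0.7, -0.8]
opening: 0.04
grip_force: 0.0
```

Run:
```python
from h import *
p=ctrl.get_obs()['tool_pos'];print(p); ring('w11',.6348,-.2565,.018,.02)
for a in(36,-54): to(.4606,.0538,.2,a)
```

```text
[ 0.63468949 -0.2563622   0.20140496]
354 circ [ 0.6342 -0.2562] 0.014 mid [ 0.6342449 -0.2560634]
row [0.5581, -0.1965, -0.0005, -0.0004, -0.0005, -0.2907] a0 9.8
row [0.5581, -0.1965, -0.0005, -0.0007, -0.0001, 0.7093] a0 9.8
```

>>> apply_moves(rows=[0.07,-0.025,0,0,0,-0.04,0.14,-0.05,0,0,0,-0.08,0.21,-0.074,0,0,0,-0.12,0.28,-0.1,0,0,0,-0.16,0.35,-0.123,0,0,0,-0.2,0.42,-0.148,0,0,0,-0.24,0.49,-0.173,0,0,0,-0.27,0.535,-0.19,0,0,0,-0.29,0.558,-0.1965,0,0,0,-0.29,0.558,-0.1965,0,0,0,-0.29,0.558,-0.1965,0,0,0,-0.29,0.558,-0.1965,0,0,0,-0.29,0.558,-0.1965,0,0,0,-0.29], grip=0.8)

```text
t: 31.6
tool_pos: [0.4616, 0.0526, 0.1999]
tool_rot: [-1.43, -2.797, 0.0]
contact_force: [-0.8, -0.6, 0.2]
opening: 0.0686
grip_force: 0.0
```

Run:
```python
from h import *
p=ctrl.get_obs()['tool_pos'];print(p)
im,d,c=shot('wrist','w12'); P=cloud(d,c).reshape(-1,3)
m=(abs(P[:,2]-.032)<.003)&(np.hypot(P[:,0]-.4606,P[:,1]-.0538)<.03); rr=cv2.minAreaRect(P[m][:,:2].astype(np.float32)); print(m.sum(),rr)
to(*rr[0],.075,rr[2]); to(*rr[0],.075,rr[2]+90)
```

```text
[0.46164343 0.05259139 0.19991581]
1503 ((0.45972779393196106, 0.05296151712536812), (0.03210468962788582, 0.0321224182844162), 36.11128234863281)
row [0.0022, -0.0021, 0.2082, -0.0002, 0.0, -0.003] a0 35.8
row [0.0022, -0.0021, 0.2082, -0.0001, 0.0001, 0.997] a0 35.8
```

View pics/w12.png

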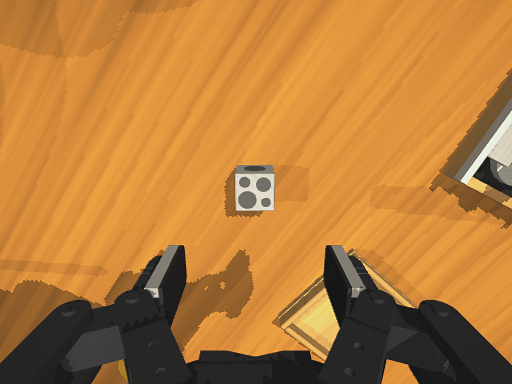

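The block at (254,190) is square to the fingers. Lower and grip.

>>> apply_moves(rows=[0.002,-0.002,0.05,0,0,0,0.002,-0.002,0.1,0,0,0,0.002,-0.002,0.15,0,0,0,0.002,-0.002,0.185,0,0,0,0.002,-0.002,0.204,0,0,0,0.002,-0.002,0.204,0,0,0,0.002,-0.002,0.204,0,0,0,0.002,-0.002,0.204,0,0,0])

```text
t: 32.45
tool_pos: [0.4606, 0.0537, 0.0791]
tool_rot: [1.427, 2.796, 0.002]
contact_force: [-0.1, -0.5, 0.4]
opening: 0.0682
grip_force: 0.0
```

>>> apply_moves(rows=[0,0,0,0,0,0,0,0,0,0,0,0,0,0,0,0,0,0,0,0,0,0,0,0,0,0,0,0,0,0,0,0,0,0,0,0,0,0,0,0,0,0,0,0,0,0,0,0], grip=0, grip_force=60)

```text
t: 33.25
tool_pos: [0.4602, 0.0538, 0.0785]
tool_rot: [1.427, 2.797, 0.001]
contact_force: [-1.4, 1.5, 6.4]
opening: 0.0315
grip_force: 60.6
```

>>> apply_moves(rows=[0,0,-0.03,0,0,0,0,0,-0.08,0,0,0,0,0,-0.13,0,0,0,0,0,-0.13,0,0,0,0,0,-0.13,0,0,0])

```text
t: 33.75
tool_pos: [0.4589, 0.0538, 0.1547]
tool_rot: [-1.428, -2.798, 0.001]
contact_force: [-1.2, 0.3, -3.6]
opening: 0.0314
grip_force: 60.3
```

Run:
```python
from h import *
p=ctrl.get_obs()['tool_pos'];print(p)
to(.6213,-.0019,p[2],-6.3); to(.6213,-.0019,.084,-6.3)
```

```text
[0.45886678 0.05380749 0.15472526]
row [-0.234, 0.1647, -0.0002, -0.0004, -0.0001, 0.4692] a0 35.9
row [-0.2341, 0.1648, 0.1177, -0.0004, -0.0001, 0.4692] a0 35.9
```

>>> apply_moves(rows=[-0.05,0.035,0,0,0,0.08,-0.1,0.07,0,0,0,0.16,-0.15,0.105,0,0,0,0.24,-0.2,0.14,0,0,0,0.32,-0.234,0.165,0,0,0,0.4,-0.234,0.165,0,0,0,0.469,-0.234,0.165,0,0,0,0.469,-0.234,0.165,0,0,0,0.469,-0.234,0.165,0.04,0,0,0.469,-0.234,0.165,0.07,0,0,0.469,-0.234,0.165,0.09,0,0,0.469,-0.234,0.165,0.105,0,0,0.469,-0.234,0.165,0.113,0,0,0.469,-0.234,0.165,0.113,0,0,0.469,-0.234,0.165,0.113,0,0,0.469])

```text
t: 35.25
tool_pos: [0.6224, -0.0018, 0.0885]
tool_rot: [2.339, 2.096, 0.001]
contact_force: [0.1, -0.6, -2.5]
opening: 0.0311
grip_force: 60.8
```

>>> apply_moves(rows=[0,0,0.002,0,0,0,0,0,0.004,0,0,0,0,0,0.005,0,0,0,0,0,0.005,0,0,0,0,0,0.005,0,0,0])

```text
t: 35.75
tool_pos: [0.622, -0.0018, 0.0848]
tool_rot: [2.34, 2.096, 0.0]
contact_force: [0.2, 1.0, -3.4]
opening: 0.0309
grip_force: 60.8
```

>>> apply_moves(rows=[0,0,0.001,0,0,0,0,0,0.002,0,0,0,0,0,0.002,0,0,0,0,0,0.002,0,0,0])

```text
t: 36.15
tool_pos: [0.6221, -0.0018, 0.0845]
tool_rot: [-2.34, -2.097, 0.0]
contact_force: [-3.7, 0.9, 4.8]
opening: 0.0306
grip_force: 61.7
```

Contact. Release, lift and swing clear so I can check everything.

>>> apply_moves(rows=[0,0,0,0,0,0,0,0,0,0,0,0,0,0,0,0,0,0,0,0,0,0,0,0,0,0,-0.02,0,0,0,0,0,-0.08,0,0,0,0,0,-0.16,0,0,0,0,0,-0.24,0,0,0,0,0,-0.32,0,0,0,0,-0.08,-0.32,0,0,0,0,-0.16,-0.32,0,0,0,0,-0.24,-0.32,0,0,0,0,-0.32,-0.32,0,0,0,0,-0.38,-0.32,0,0,0,0,-0.38,-0.32,0,0,0,0,-0.38,-0.32,0,0,0], grip=0.55)

```text
t: 37.75
tool_pos: [0.3952, 0.0232, 0.2766]
tool_rot: [2.338, 2.095, 0.004]
contact_force: [0.5, -0.1, -0.2]
opening: 0.047
grip_force: 0.0
```

Run:
```python
from h import *
print(ctrl.get_obs()['tool_pos'])
shot('side','s9'); im,d,c=shot('top','t9'); P=cloud(d,c).reshape(-1,3)
b=np.array([.629,.205]);y=np.array([-.1703,.9854]);x=np.array([.9854,.1703])
def mid(ctr,r,lo,hi):
    m=(P[:,2]>lo)&(P[:,2]<hi)&(np.hypot(*(P[:,:2]-ctr).T)<r); w=P[m]; print(m.sum(),np.round((np.percentile(w,3,0)+np.percentile(w,97,0))/2,4),np.round(np.median(w[:,2]),4))
print('head');mid(b,.03,.066,.08)
print('fin');mid(b+.047*y,.02,.055,.07); print(b+.046*y)
print('block');mid(np.array([.6213,-.0019]),.03,.03,.045)
print('bands');mid(np.array([.628,-.22]),.018,.012,.024);mid(np.array([.634,-.256]),.018,.012,.024)
print('loupe');mid(np.array([.451,.306]),.03,.01,.04)
cv2.imwrite('pics/t9c.png',cv2.resize(im[90:230,70:400],None,fx=2.4,fy=2.4,interpolation=cv2.INTER_CUBIC))
```

```text
[0.39519595 0.02321337 0.27663964]
head
99 [0.629  0.2056 0.0729] 0.0742
fin
60 [0.6212 0.2513 0.0608] 0.0631
[0.6211662 0.2503284]
block
202 [ 0.6224 -0.0017  0.0371] 0.0383
bands
56 [ 0.6279 -0.218   0.0171] 0.0185
56 [ 0.6346 -0.2545  0.018 ] 0.0184
loupe
192 [0.4495 0.3067 0.0225] 0.0283
```

View pics/t9c.png

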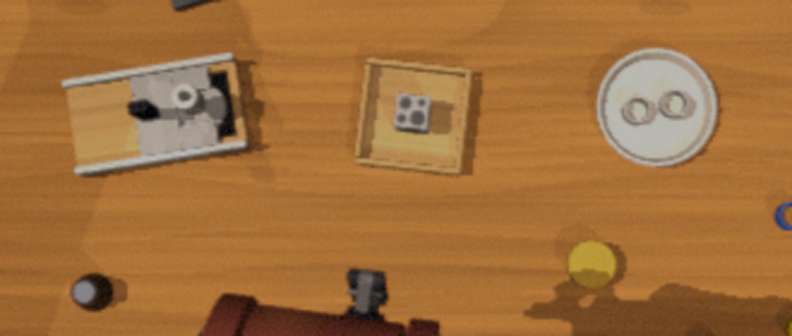

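The crop shows the gate shut around the head at (185,97), the block flat in the tray at (412,112), both bands side by side in the dish at (638,110) and (677,104), and the loupe untouched at (92,292). The heights and positions all fit, so I'll hand it in.

```bash
python3 -c "
from station import ctrl
print(ctrl.finish_job())"
```

```text
the job is handed in; nothing more can be done
None
```

I handed the job in at about 38 s: both bands are in the dish, the block is in the tray, the head stands in the bay with the gate shut, and the loupe wasn't moved. My last camera check agreed with all of this, but the hand-in returned no verdict.

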